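Glue one gift box and slide it to the setting spot

ROBOT

A 7-joint arm with a two-finger parallel gripper is mounted at the origin on the work surface. World frame = base frame: x ahead of the robot, y to its left, z up, the work surface at z = 0. Lengths are in mm, angles in rad, forces in N, time in s.
With the tool pointing down it reaches from about 425 to 925 mm from the base axis. Payload 6.8 kg.
Tool frame: the origin (TCP) lies midway between the tips of the shut fingers; the grasp point (between the pads) lies 19 mm behind it (env.tcp_to_grasp is the distance from the TCP to the grasp point, in mm); z points along the fingers, y is the direction in which the jaws open and shut (so a half turn about z gives the same grasp; the last joint's range is limited). The gripper opens to 85 mm and grips with 20 to 120 N. Pads are 22 mm wide; open, the fingers measure 114 mm over their backs; the gripper's body (76 mm by 85 mm) begins 54 mm behind the grasp point. The pads swing forward as they close: fully open they stand 13 mm farther back than shut.
Start: joints at [-1.255, 0.477, 0.022, 1.555, -0.011, 1.109, -0.083], TCP at [277.577, 615.303, 231.308] pointing down, gripper open.
Joint ranges: [-2.96, 2.96], [-0.34, 2.1], [-1.41, 1.46], [0.24, 2.44], [-1.37, 4.51], [0.17, 1.92], [-2.96, 2.96]. Speed limits (rad/s): [2.39, 2.39, 3.14, 3.14, 3.14, 3.14, 3.14].

INTERFACE

Orientations are given as a rotation vector (axis times angle).
In Python, from cell import status, snapshot, get_calibration, env, nets gives the robot as it stands. The module is installed in compiled form; this text tells all that it offers.
- The arm moves only by the tool send_rows, never from a script. Its argument "motion" is a list that holds one entry, the list of rows, each a list of 5 numbers: the closure in counts, from 0 (fully open) to 255 (shut), then the shift along the world's x, y, z in units of 3 cm (1.0 is 3 cm), then the turn about the world's z in units of 8 degrees (1.0 is 8 degrees). In form: [[[claw, dx, dy, dz, twist], ...]]. A call has 1 to 20 rows; each row shifts and turns the commanded pose from where the row before left it; what a row does not reach is not made up. A row lasts 1/10 s, in which the tool goes at most 50 mm and 8.59 degrees, less where a joint would pass 70% of its speed; a pose out of reach is approached as far as the arm can. A call with a number of a shift or a turn outside -1 to 1 is refused whole. A call with a gripper value outside its range is refused whole. The fingers move at their own pace and stop on an object; the grip force is fixed at half the most. Time passes only in rows, so rows that do not move let the fingers close. It gives the time, the measured TCP pose, the force and the opening at its end, in the units of the state.
- status.state(): the state, without advancing time (a new reading comes with each control period).
- snapshot(name): name is "scene" or "top"; returns (picture, depth): 480x640x3 uint8, red, green, blue; 480x640 float32, mm along the optical axis (not along the pixel's ray), 0 where there is no reading.
- get_calibration(name): a dict with "fovy" (degrees; the focal length in pixels is half the picture's height over the tangent of half this angle, whatever the lens; pixels are square), "cx", "cy" (the principal point, pixels), "R" (3x3) and "t" (3): a world point X has camera coordinates R X + t. Camera axes: x right, y down, z forward; pixel columns grow to the right and rows downward; lengths in mm; the calibration is good to about 2 mm. A picture is of the moment at which its call begins. get_calibration takes no time and is no camera call.
- env.hand_in(): hands the job in, once; it reports no verdict.
Trained networks look in the newest picture that a camera, given by its name, has taken for a name from the list of things; names that differ only in an ending like _2 or _b are one class to them, and where a whole thing is asked for, a point or a joint stands for the part that bears it (a point fixed in the world has none). Each returns a list of dicts, best first, with "confidence" (0 to 1); they miss things now and then, are a little off and sometimes report something else, mostly with a low value. They report only what shows in the picture. A call takes as long as a camera call. They do not tell look-alikes from the thing itself.
- nets.boxes_of(label, camera): "point" ([x, y, z] in mm, in world coordinates, good to about 4 mm: the middle of the surface that is visible of it).
- nets.silhouettes(label, camera): "pixels" (480x640 bool, what is visible of it).
- nets.landmark_of(label, camera): "point" ([x, y, z] in mm, in world coordinates, good to about 4 mm: a listed point, or the origin of a listed thing).
The state is a dict: "t": time; "joint_positions": joint angles; "joint_velocities": joint speeds; "joint_efforts": joint torques, N m; "position": TCP position; "tcp_rot": TCP orientation; "ft_force": force on the tool from outside, world axes, zero at the start; "moment": the same for the moment, N m; "finger_gap": finger opening in mm.
Only numpy, scipy, OpenCV 4.12 (cv2) and the standard library are available. Lean on these libraries where they do the work, as an engineer would, in place of code of your own. Each camera call takes 0.05 s, during which the arm holds its last target. There are 200 camera calls.

TASK

Pick up the red glue brush from its stand, dip its bristles fully below the rim of the blue pot, then dab them lightly on the copper disc on the gift box's lid. Lay the brush back level in both notches of its stand and let go, and only then slide the box along the bench, without lifting or tipping it, to lie squarely inside the yellow tape outline. Do not knock either pot, the bottle or the tool cup out of place, and keep the brush out of the grey pot.

Things in the scene. Friction and masses are not known exactly. Their poses are not given: they have to be found in the camera images.
- brush: Red L-shaped glue brush, 90 g. Origin: the grip point, mid-handle. Handle: bar along x from -100 to +65 mm, 16 mm wide (y), 14 mm high (z=-7 to +7). At x=64 to 86 mm a steel head 24 mm wide bends down (-z), ending in dark bristles 15 x 19 mm, 28 mm long, that spring in up to 12 mm (0.25 N/mm). It starts in the stand, x along the stand's x, head hanging beyond the stand's +x end.
- brush_tip (a point): Centre of the end of the bristles, at (75, 0, -75) mm in the brush's frame; moves with the brush.
- stand: Fixed brush stand, left or right of the robot: dark base 116 x 70 x 8 mm, two upright aluminium forks 10 mm thick, 42 mm wide, at x=-42 and +42 mm (74 mm free between). Each has an open notch 26 mm wide (y), seat 80 mm and prong tops 92 mm above the bench. Origin: centre of underside; x runs fork to fork. A brush lying in it has its origin 87 mm above this origin.
- blue_pot: Loose open blue round pot with straight walls, outer diameter 64 mm, inner 56 mm, height 60 mm, inner floor 6 mm up, about 300 g. Origin: centre of the underside, z up.
- grey_pot: Bystander: loose grey steel pot of the same shape and size as the blue pot. Origin: centre of the underside.
- bottle: Bystander: loose white bottle with orange cap, diameter 58 mm, height 150 mm. Origin: centre of the underside.
- tool_cup: Bystander: loose steel cup with upright tool handles in it, diameter 68 mm, cup 100 mm and handles up to 165 mm high. Origin: centre of the underside.
- box: Loose closed cream gift box, 140 mm (x) x 105 mm (y) x 45 mm high, about 350 g, slides on the bench. Origin: centre of the underside.
- glue_spot (a point): Centre of the copper disc (40 mm across) on top of the box's lid, at (25, 0, 45) mm in the box's frame.
- outline: Yellow tape rectangle on the bench, flat: clear space inside 170 mm (x) x 135 mm (y), tape 10 mm wide. Origin: its centre, on the bench. The box belongs here with its long side along the outline's x (either way round). It is on the other side of the robot from the stand.
There are look-alikes about, which are no part of the job. What is shaped like the stand but green or turquoise is not meant.

How it is judged:
By the outcome, as a careful person would: the job done as asked, in the order asked, and still so for the second after the job is handed in, with the robot touching nothing.
It also fails if it takes over 62 s, if anything falls off the work surface, if the arm or the gripper's body presses on something with over 40 N, if the wrist force passes 120 N, or if a joint passes its speed limit or range.

## Working session

There is one attempt and no reset: what is moved stays moved. The work goes in short steps, Python scripts to look and compute and a tool call to move; the robot and the scene stay as the last step left them, time stands still between calls to the robot, and variables do not carry over. Pictures are saved under pics/ and viewed, about 8 in all and at most 12, crops included, and the job is handed in when it is done.

Besides the shell and the picture viewer there is one more tool, called after ">>>" by a JSON object that holds its "name" and its "arguments", one argument or row to a line. send_rows: Moves the arm, as the interface text tells. Its arguments: {"type":"object","properties":{"motion":{"type":"array"}},"required":["motion"]}

```bash
mkdir -p pics; cat > h.py <<'E'
import numpy as np, cv2
from cell import status, snapshot, get_calibration, env, nets
def snap(cam,fn=None):
    p,d=snapshot(cam)
    if fn: cv2.imwrite('pics/'+fn,cv2.cvtColor(p,cv2.COLOR_RGB2BGR))
    return p,d
def cloud(d,cam):
    c=get_calibration(cam); f=d.shape[0]/2/np.tan(np.radians(c['fovy'])/2)
    v,u=np.mgrid[:d.shape[0],:d.shape[1]]
    P=np.stack([(u-c['cx'])/f*d,(v-c['cy'])/f*d,d],-1)
    return (P-np.array(c['t']))@np.array(c['R'])
def proj(X,cam):
    c=get_calibration(cam); f=240/np.tan(np.radians(c['fovy'])/2)
    q=np.array(c['R'])@np.array(X)+np.array(c['t']); return (q[:2]/q[2]*f+[c['cx'],c['cy']]).round(0)
E
python3 - <<'E'
from h import *
np.set_printoptions(precision=1,suppress=True)
a,da=snap('scene'); b,db=snap('top')
cv2.imwrite('pics/a.png',cv2.cvtColor(a,cv2.COLOR_RGB2BGR));cv2.imwrite('pics/b.png',cv2.cvtColor(b,cv2.COLOR_RGB2BGR))
for n in ['brush','brush_tip','stand','blue_pot','grey_pot','bottle','tool_cup','box','glue_spot','outline']:
  for c in ['top','scene']:
    print(n,c,[(np.array(r['point']).round(0),proj(r['point'],c),round(r['confidence'],2)) for r in nets.landmark_of(n,c)])
s=status.state();print(s['t'],s['position'],s['tcp_rot'],s['finger_gap'])
for c in ['top','scene']:
  k=get_calibration(c);print(k)
E
```

```text
brush top [(array([ 471., -345.,   88.]), array([436., 226.]), 0.82)]
brush scene [(array([ 467., -347.,   89.]), array([217., 288.]), 0.87)]
brush_tip top [(array([ 534., -312.,   11.]), array([412., 209.]), 0.47)]
brush_tip scene [(array([ 537., -312.,   12.]), array([243., 322.]), 0.42)]
stand top [(array([ 262., -376.,   -3.]), array([446., 320.]), 0.9), (array([ 462., -345.,    4.]), array([427., 237.]), 0.85), (array([ 633., -390.,   -1.]), array([439., 171.]), 0.76), (array([ 480., -505.,   -3.]), array([491., 229.]), 0.7)]
stand scene [(array([ 261., -375.,    3.]), array([187., 264.]), 0.73), (array([ 477., -507.,    1.]), array([161., 335.]), 0.61), (array([ 634., -388.,   -2.]), array([228., 365.]), 0.59), (array([ 467., -345.,    1.]), array([222., 311.]), 0.57)]
blue_pot top [(array([614., -57.,  -3.]), array([309., 183.]), 0.61), (array([614., 191.,  -2.]), array([212., 186.]), 0.5)]
blue_pot scene [(array([613., -55.,  -0.]), array([345., 311.]), 0.7)]
grey_pot top [(array([ 652., -205.,    2.]), array([366., 166.]), 0.87)]
grey_pot scene [(array([ 655., -198.,   -4.])
[... 444 characters left out ...]

glue_spot top [(array([489., -35.,  47.]), array([300., 227.]), 0.89), (array([ 537., -311.,   10.]), array([412., 207.]), 0.68)]
glue_spot scene [(array([487., -28.,  43.]), array([332., 266.]), 0.93)]
outline top []
outline scene []
1.1 [277.6 615.3 231.3] [0.7 3.1 0. ] 85.36553228503125
{'fovy': 57.02077447724392, 'cx': 311.6863817187929, 'cy': 237.9226665142688, 'R': array([[-0. , -1. , -0. ],
       [-1. ,  0. , -0.2],
       [ 0.2,  0. , -1. ]]), 't': array([ -48.7,  462.9, 1008.9])}
{'fovy': 47.34273155300031, 'cx': 315.4299727755946, 'cy': 248.40143075225944, 'R': array([[ 0.4,  0.9,  0. ],
       [ 0.6, -0.3, -0.7],
       [-0.7,  0.3, -0.7]]), 't': array([-147.9, -225.4, 1853.3])}
```

View pics/a.png

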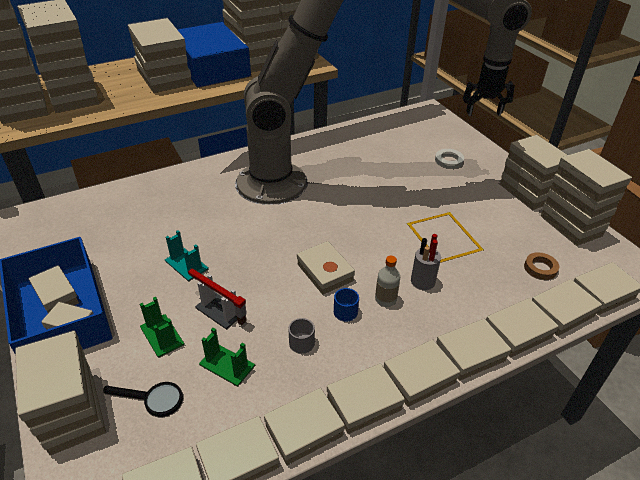

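View pics/b.png

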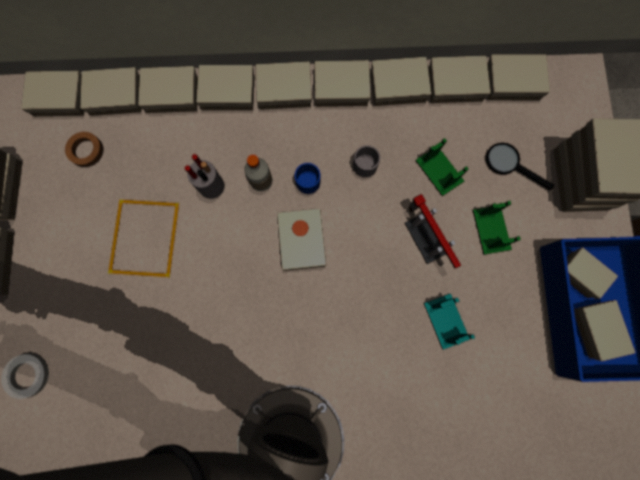

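The brush lies in the grey aluminium stand (top ~(430,232), scene ~(220,300)). The other three stands are green or turquoise: top (440,168), (492,228) and (447,320), so not meant. The outline is at top (145,238), the box at (302,240), the blue pot at (307,178) and the grey pot at (365,160). Next I'll measure precisely and confirm with a crop.

```bash
cat > m.py <<'E'
from h import *
np.set_printoptions(precision=1,suppress=True)
def masks(p):
    h=cv2.cvtColor(p,cv2.COLOR_RGB2HSV).astype(int); H,S,V=h[...,0],h[...,1],h[...,2]
    return h
def rect(pts):
    r=cv2.minAreaRect(pts[:,:2].astype(np.float32)); return r
def meas(cam):
    p,d=snap(cam); P=cloud(d,cam); h=cv2.cvtColor(p,cv2.COLOR_RGB2HSV).astype(int)
    H,S,V=h[...,0],h[...,1],h[...,2]; ok=d>0
    X,Y,Z=P[...,0],P[...,1],P[...,2]
    red=ok&((H<6)|(H>172))&(S>150)&(V>70)&(Y<-200)&(Y>-480)&(X>350)&(X<620)&(Z>80)&(Z<110)
    q=P[red]; 
    if len(q)>20: print(cam,'brush',len(q),rect(q),'z',np.percentile(q[:,2],[5,50,95]))
    yl=ok&(H>18)&(H<32)&(S>120)&(Y>200)&(Y<500)&(X>250)&(X<700)&(Z<15)
    q=P[yl]
    if len(q)>20: print(cam,'outline',len(q),rect(q),q.mean(0))
    bx=ok&(Z>36)&(Z<54)&(X>300)&(X<560)&(Y>-160)&(Y<450)
    n,l,st,_=cv2.connectedComponentsWithStats(bx.astype(np.uint8))
    if n>1:
        k=1+np.argmax(st[1:,4]); q=P[l==k]; print(cam,'box',len(q),rect(q),np.median(q[:,2]))
    sp=(l==k)&((H<12)|(H>170))&(S>110); q=P[sp]
    if len(q)>5: print(cam,'spot',len(q),(q.min(0)+q.max(0))/2, q.mean(0))
    for nm,cx,cy in [('blue',613,-56),('grey',652,-202),('bottle',625,66),('cup',616,190)]:
        m=ok&(np.hypot(X-cx,Y-cy)<60)&(Z>52)&(Z<68)
        q=P[m]
        if len(q)>10: (c,r)=cv2.minEnclosingCircle(q[:,:2].astype(np.float32)); print(cam,nm,len(q),np.array(c),r,q[:,2].max())
    return p,d,P
E
python3 - <<'E'
from m import *
from scipy.spatial.transform import Rotation as R
for c in ['top','scene']:
    p,d,P=meas(c)
    if c=='top': t=p
    else: s=p
    for r in nets.silhouettes('outline',c)[:1]+nets.silhouettes('brush',c)[:1]: 
        q=P[r['pixels']&(d>0)]; print('sil',r['confidence'],rect(q))
A=cv2.resize(t[180:280,380:480],(500,500),interpolation=2);B=cv2.resize(s[230:380,150:300],(500,500)[:2],interpolation=2)
cv2.imwrite('pics/c.png',cv2.cvtColor(cv2.resize(np.hstack([A,B]),(800,400)),cv2.COLOR_RGB2BGR))
print(R.from_rotvec(status.state()['tcp_rot']).as_matrix())
E
```

```text
top brush 511 ((460.6142578125, -347.8746337890625), (181.8801727294922, 21.250900268554688), 26.734283447265625) z [91.8 94.9 98.3]
top outline 591 ((484.2894287109375, 358.77313232421875), (153.50294494628906, 190.414794921875), 84.54143524169922) [479.5 359.5   2.2]
top box 2545 ((462.53582763671875, -35.87116241455078), (141.09632873535156, 104.8299560546875), 4.463404655456543) 46.01841319508743
top spot 203 [487.  -34.6  46.9] [486.5 -34.3  46.7]
top blue 164 [615.  -54.8] 32.08180236816406 64.7754156550638
top grey 175 [ 654.1 -200.1] 32.23027038574219 65.29715709571855
top bottle 51 [616.6  61.9] 28.38278579711914 67.54343112069124
top cup 67 [604.7 184.3] 31.90435791015625 67.77692059222557
sil 0.7 ((485.474853515625, 360.018310546875), (158.56893920898438, 190.8929901123047), 84.88833618164062)
sil 0.94 ((475.0115661621094, -356.46563720703125), (199.5037078857422, 51.40753173828125), 27.32094383239746)
scene brush 358 ((460.9781494140625, -347.4970703125), (185.0242919921875, 25.167470932006836), 24.752798080444336) z [90.4 94.  97.4]
scene outline 433 ((484.4437561035156, 358.53564453125), (160.23277282714844, 198.94764709472656), 85.516357421875) [482.7 369.9  -0.7]
scene box 1434 ((462.19610595703125, -38.347808837890625), (148.96116638183594, 109.42269897460938), 4.423521995544434) 44.17561582112715
scene spot 121 [486.3 -34.8  44.3] [487.1 -36.   45. ]
scene blue 161 [615.  -58.6] 34.538631439208984 63.83588113163339
scene grey 192 [ 655.3 -204.2] 33.916526794433594 64.53569314273706
scene bottle 93 [629.   57.7] 27.622814178466797 67.73555384194275
scene cup 108 [617.5 184.8] 33.3703727722168 67.72780683301968
sil 0.96 ((484.5075378417969, 355.55499267578125), (166.17007446289062, 201.1156768798828), 82.9902114868164)
[[-0.9  0.4 -0. ]
 [ 0.4  0.9  0. ]
 [ 0.   0.  -1. ]]
```

View pics/c.png

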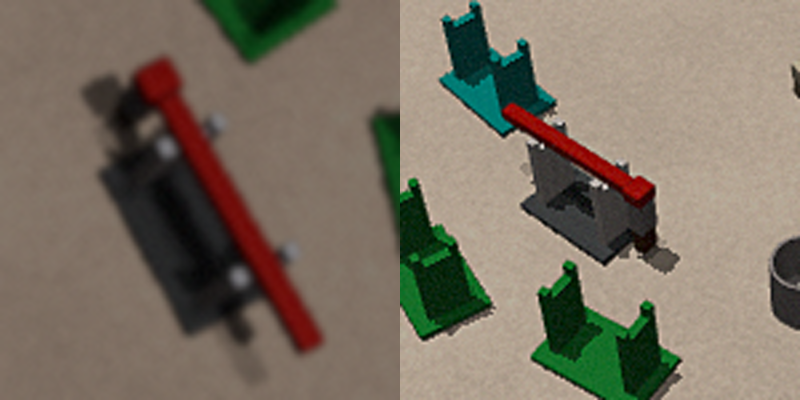

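The crop confirms it: the red brush lies in the aluminium, dark-based stand. All the look-alikes are green or turquoise and empty. Next I approach over it.

>>> {"name": "send_rows", "arguments": {
  "motion": [
    [[0,0.53,-1,0,-1],[0,0.53,-1,0,-1],[0,0.53,-1,0,-1],[0,0.53,-1,0,-1],[0,0.53,-1,0,-1],[0,0.53,-1,0,-1],[0,0.53,-1,0,-1],[0,0.53,-1,0,-1],[0,0.53,-1,0,-1],[0,0.53,-1,0,-1],[0,0.53,-1,0,-1],[0,0.53,-1,0,-1],[0,0.53,-1,0,-1],[0,0.53,-1,0,-1],[0,0,-1,0,-1],[0,0,-1,0,-1],[0,0,-1,0,0],[0,0,-1,0,0],[0,0,-1,0,0],[0,0,-1,0,0]]
  ]
}}

```text
t: 3.4
position: [500.1, 14.2, 231.6]
tcp_rot: [-3.05, -0.753, -0.001]
ft_force: [-0.3, -0.3, -0.4]
finger_gap: 85.2
```

>>> {"name": "send_rows", "arguments": {
  "motion": [
    [[0,-0.1,-1,0,0],[0,-0.1,-1,0,0],[0,-0.1,-1,0,0],[0,-0.1,-1,0,0],[0,-0.1,-1,0,0],[0,-0.1,-1,0,0],[0,-0.1,-1,0,0],[0,-0.1,-1,0,0],[0,-0.1,-1,0,0],[0,-0.1,-1,0,0],[0,-0.1,-0.8,0,0],[0,0,0,0,0],[0,0,0,0,0]]
  ]
}}

```text
t: 4.7
position: [467.0, -308.8, 231.3]
tcp_rot: [-3.05, -0.751, -0.0]
ft_force: [0.3, 0.0, 0.4]
finger_gap: 85.3
```

```bash
cat > s.py <<'E'
from h import *
from scipy.spatial.transform import Rotation as R
def st():
    s=status.state(); m=R.from_rotvec(s['tcp_rot']).as_matrix()
    print('t',round(s['t'],2),'tcp',np.round(s['position'],1),'yaw_y',round(np.degrees(np.arctan2(m[1,1],m[0,1])),2),'tilt',np.round(m[:,2],3),'F',np.round(s['ft_force'],1),'gap',round(s['finger_gap'],1),'j',np.round(s['joint_positions'],2))
st()
E
python3 s.py
```

```text
t 4.7 tcp [ 467.  -308.8  231.3] yaw_y -62.35 tilt [-0.  0. -1.] F [0.3 0.  0.4] gap 85.3 j [-0.15  0.36  0.79  1.87 -0.3   1.03 -0.32]
```

>>> {"name": "send_rows", "arguments": {
  "motion": [
    [[0,0,-0.6,0,-0.14],[0,0,-0.6,0,0],[0,0,0,-0.9,0],[0,0,0,-0.9,0],[0,0,0,-0.9,0],[0,0,0,-0.9,0],[0,0,0,-0.9,0],[0,0,0,-0.5,0],[0,0,0,-0.45,0],[0,0,0,0,0],[0,0,0,0,0]]
  ]
}}

```text
t: 5.8
position: [467.7, -344.9, 68.4]
tcp_rot: [3.057, 0.723, 0.001]
ft_force: [-0.3, -0.5, 0.3]
finger_gap: 85.5
```

>>> {"name": "send_rows", "arguments": {
  "motion": [
    [[255,0,0,0,0],[255,0,0,0,0],[255,0,0,0,0],[255,0,0,0,0],[255,0,0,0,0],[255,0,0,0,0],[255,0,0,0,0],[255,0,0,0,0],[255,0,0,0,0],[255,0,0,0,0]]
  ]
}}

```text
t: 6.8
position: [467.4, -344.9, 68.2]
tcp_rot: [3.057, 0.722, 0.001]
ft_force: [-0.9, 0.4, 5.1]
finger_gap: 15.1
```

```bash
python3 s.py
```

```text
t 6.8 tcp [ 467.4 -344.9   68.2] yaw_y -63.41 tilt [ 0.001 -0.    -1.   ] F [-0.9  0.4  5.1] gap 15.1 j [ 0.06  0.61  0.63  1.94 -0.52  0.75 -0.11]
```

>>> {"name": "send_rows", "arguments": {
  "motion": [
    [[255,0,0,0.3,0],[255,0,0,0.5,0],[255,0,0,0.8,0],[255,0,0,0.8,0],[255,0,0,0.8,0],[255,0,0,0.5,0],[255,0,0,0,0],[255,0,0,0,0]]
  ]
}}

```text
t: 7.6
position: [467.1, -344.3, 178.6]
tcp_rot: [-3.057, -0.723, -0.0]
ft_force: [0.1, 0.6, -1.1]
finger_gap: 14.7
```

```bash
python3 - <<'E'
from s import *
np.set_printoptions(precision=1,suppress=True)
ims=[]
for c in ['top','scene']:
    p,d=snap(c); P=cloud(d,c); h=cv2.cvtColor(p,cv2.COLOR_RGB2HSV).astype(int)
    X,Y,Z=[P[...,i] for i in range(3)]
    m=(d>0)&((h[...,0]<6)|(h[...,0]>172))&(h[...,1]>150)&(h[...,2]>50)&(Z>150)&(Z<250)&(Y<-200)&(X>350)
    q=P[m]; print(c,len(q),cv2.minAreaRect(q[:,:2].astype(np.float32)))
    a=np.radians(26.5); u=(q[:,:2]-[467.4,-344.9])@[np.cos(a),np.sin(a)]
    print('top z fit vs u',np.polyfit(u,q[:,2],1), np.polyfit(u,(q[:,:2]-[467.4,-344.9])@[-np.sin(a),np.cos(a)],1),u.min(),u.max())
    for n in ['brush','brush_tip']: print(n,[(np.array(r['point']),round(r['confidence'],2)) for r in nets.landmark_of(n,c)])
    ims.append(cv2.resize(p[170:290,370:490] if c=='top' else p[200:360,140:300],(400,400),interpolation=2))
cv2.imwrite('pics/d.png',cv2.cvtColor(np.hstack(ims),cv2.COLOR_RGB2BGR))
E
```

```text
t 7.6 tcp [ 467.1 -344.3  178.6] yaw_y -63.38 tilt [ 0.  0. -1.] F [ 0.1  0.6 -1.1] gap 14.7 j [-0.04  0.47  0.75  1.88 -0.39  0.95 -0.21]
top 28 ((459.8296813964844, -347.6882629394531), (180.92416381835938, 15.311141967773438), 28.441038131713867)
top z fit vs u [  0.  206.2] [0.  2.4] -98.59087207644454 82.32200418615199
brush []
brush_tip [(array([617.5, -55.9,  -3.4]), 0.24)]
scene 235 ((464.24432373046875, -354.47100830078125), (186.1031036376953, 30.8610782623291), 27.56757926940918)
top z fit vs u [  0.  203.1] [-0.  -2.4] -100.31125808601982 86.03215196093666
brush [(array([ 468.4, -347.9,  193.4]), 0.67)]
brush_tip [(array([ 531.3, -311.7,  121.7]), 0.57)]
```

View pics/d.png

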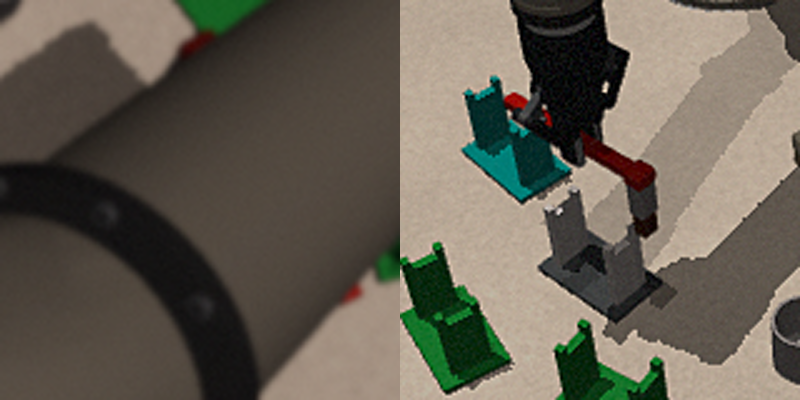

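The brush is held level, with the bristle end at about the predicted point (scene crop (645,225)); the stand is clear. Next: over the blue pot.

>>> {"name": "send_rows", "arguments": {
  "motion": [
    [[255,0.15,0.5,0,0],[255,0.3,0.94,0,0],[255,0.3,0.94,0,0],[255,0.3,0.94,0,0],[255,0.3,0.94,0,0],[255,0.3,0.94,0,0],[255,0.3,0.94,0,0],[255,0.3,0.94,0,0],[255,0.3,0.94,0,0],[255,0.15,0.45,0,0],[255,0,0,0,0],[255,0,0,0,0]]
  ]
}}

```text
t: 9.1
position: [547.7, -92.0, 178.7]
tcp_rot: [3.057, 0.721, -0.001]
ft_force: [-0.6, -0.4, -1.2]
finger_gap: 15.1
```

```bash
python3 - <<'E'
from s import *
np.set_printoptions(precision=1,suppress=True)
p,d=snap('scene')
for n in ['brush_tip','blue_pot']: print(n,[(np.array(r['point']),round(r['confidence'],2)) for r in nets.landmark_of(n,'scene')])
cv2.imwrite('pics/e.png',cv2.cvtColor(cv2.resize(p[200:360,240:440],(750,600),interpolation=2),cv2.COLOR_RGB2BGR))
E
```

```text
t 9.1 tcp [547.7 -92.  178.7] yaw_y -63.46 tilt [-0.    -0.001 -1.   ] F [-0.6 -0.4 -1.2] gap 15.1 j [-0.53  0.42  0.75  1.93 -0.35  0.92 -0.71]
brush_tip [(array([615.6, -58.5, 120.2]), 0.43), (array([613.9, -53.1,   0.6]), 0.28)]
blue_pot [(array([614.4, -53.3,   2.5]), 0.67)]
```

View pics/e.png

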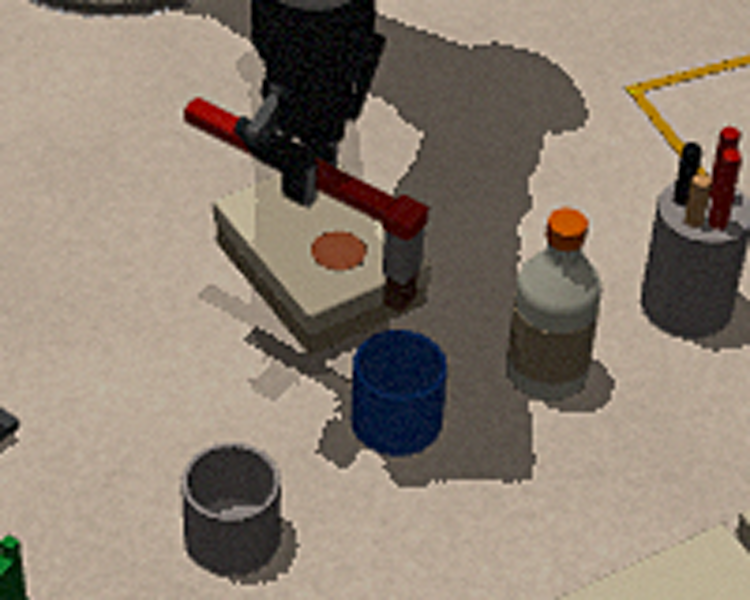

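The bristles (crop (402,295)) hang right above the mouth of the blue pot (399,360). I'll descend with a +2 mm y trim.

>>> {"name": "send_rows", "arguments": {
  "motion": [
    [[255,0,0.07,-0.5,0],[255,0,0,-0.6,0],[255,0,0,-0.6,0],[255,0,0,-0.6,0],[255,0,0,-0.6,0],[255,0,0,-0.6,0],[255,0,0,0,0],[255,0,0,0,0],[255,0,0,0,0],[255,0,0,0,0]]
  ]
}}

```text
t: 10.25
position: [548.8, -88.7, 74.6]
tcp_rot: [3.057, 0.722, 0.002]
ft_force: [0.2, 0.5, -1.2]
finger_gap: 15.0
```

```bash
python3 s.py
```

```text
t 10.25 tcp [548.8 -88.7  74.6] yaw_y -63.41 tilt [ 0.002  0.    -1.   ] F [ 0.2  0.5 -1.2] gap 15.0 j [-0.43  0.57  0.63  2.   -0.5   0.73 -0.6 ]
```

>>> {"name": "send_rows", "arguments": {
  "motion": [
    [[255,0,0,0.5,0],[255,0,0,0.7,0],[255,0,0,0.7,0],[255,0,0,0.6,0],[255,0,0,0,0],[255,-0.5,-0.08,0,1],[255,-0.5,-0.08,0,1],[255,-0.5,-0.08,0,1],[255,-0.5,-0.08,0,1],[255,-0.5,-0.08,0,1],[255,-0.5,-0.08,0,0],[255,0,0,0,0],[255,0,0,0,0]]
  ]
}}

```text
t: 11.55
position: [458.6, -102.8, 149.0]
tcp_rot: [2.626, 1.724, 0.001]
ft_force: [0.6, -0.0, -0.5]
finger_gap: 15.0
```

```bash
python3 - <<'E'
from s import *
np.set_printoptions(precision=1,suppress=True)
p,d=snap('scene')
for n in ['brush_tip','blue_pot','glue_spot']: print(n,[(np.array(r['point']),round(r['confidence'],2)) for r in nets.landmark_of(n,'scene')])
E
```

```text
t 11.55 tcp [ 458.6 -102.8  149. ] yaw_y -23.43 tilt [ 0.001  0.    -1.   ] F [ 0.6 -0.  -0.5] gap 15.0 j [-0.41  0.28  0.59  2.14 -0.22  0.78 -0.09]
brush_tip [(array([488.1, -32.4,  93.4]), 0.48)]
blue_pot [(array([616.5, -51.7,   5.4]), 0.96)]
glue_spot [(array([481.9, -31.4,  40.5]), 0.75), (array([487.7, -37.5,  90.4]), 0.6)]
```

>>> {"name": "send_rows", "arguments": {
  "motion": [
    [[255,0,0,-0.5,0],[255,0,0,-0.5,0],[255,0,0,-0.4,0],[255,0,0,-0.2,0],[255,0,0,-0.13,0],[255,0,0,0,0],[255,0,0,0,0],[255,0,0,0,0]]
  ]
}}

```text
t: 12.55
position: [458.5, -103.0, 97.4]
tcp_rot: [2.626, 1.724, 0.001]
ft_force: [-0.9, -1.1, 0.5]
finger_gap: 14.9
```

```bash
python3 - <<'E'
from s import *
p,d=snap('scene')
f=[]
for i in range(4): snapshot('scene'); f.append(status.state()['ft_force'][2])
print(f)
cv2.imwrite('pics/f.png',cv2.cvtColor(cv2.resize(p[220:310,270:390],(800,600),interpolation=2),cv2.COLOR_RGB2BGR))
E
```

```text
t 12.55 tcp [ 458.5 -103.    97.4] yaw_y -23.41 tilt [ 0.001  0.    -1.   ] F [-0.9 -1.1  0.5] gap 14.9 j [-0.35  0.37  0.54  2.18 -0.31  0.66 -0.01]
[np.float64(-0.1360760146868502), np.float64(0.3497263356410405), np.float64(0.07562312166245333), np.float64(1.0226268758179207)]
```

View pics/f.png

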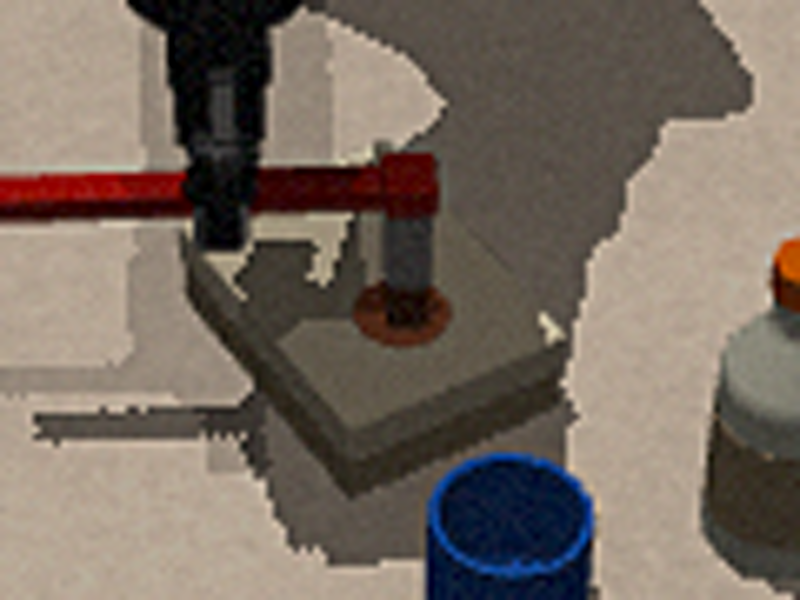

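The bristle end stands in the middle of the copper disc (crop (405,315)) with about 1.2 N of contact load, so the dab is made. I'll lift off and return to the stand.

>>> {"name": "send_rows", "arguments": {
  "motion": [
    [[255,0,0,0.4,0],[255,0,0,0.7,0],[255,0,0,0.7,0],[255,0,0,0.7,0],[255,0,0,0,0],[255,0.03,-0.5,0,0],[255,0.03,-0.9,0,-1],[255,0.03,-0.9,0,-1],[255,0.03,-0.9,0,-1],[255,0.03,-0.9,0,-1],[255,0.03,-0.9,0,-1],[255,0.03,-0.9,0,0],[255,0.03,-0.9,0,0],[255,0.03,-0.9,0,0],[255,0.06,-0.37,0,0],[255,0,0,0,0],[255,0,0,0,0]]
  ]
}}

```text
t: 14.5
position: [468.0, -343.8, 171.4]
tcp_rot: [-3.056, -0.723, 0.001]
ft_force: [-1.0, 0.6, -0.5]
finger_gap: 15.1
```

```bash
python3 s.py
```

```text
t 14.5 tcp [ 468.  -343.8  171.4] yaw_y -63.37 tilt [-0.001  0.001 -1.   ] F [-1.   0.6 -0.5] gap 15.1 j [-0.04  0.48  0.76  1.88 -0.4   0.94 -0.2 ]
```

Down 98 mm first (5 mm above seating), check, then the rest.

>>> {"name": "send_rows", "arguments": {
  "motion": [
    [[255,-0.02,-0.03,-0.5,0],[255,0,0,-0.7,0],[255,0,0,-0.7,0],[255,0,0,-0.7,0],[255,0,0,-0.5,0],[255,0,0,-0.17,0],[255,0,0,0,0],[255,0,0,0,0]]
  ]
}}

```text
t: 15.3
position: [467.9, -346.2, 74.4]
tcp_rot: [3.057, 0.723, 0.001]
ft_force: [0.3, -0.1, -0.8]
finger_gap: 14.8
```

```bash
python3 s.py
```

```text
t 15.3 tcp [ 467.9 -346.2   74.4] yaw_y -63.4 tilt [ 0.001 -0.001 -1.   ] F [ 0.3 -0.1 -0.8] gap 14.8 j [ 0.05  0.61  0.65  1.94 -0.53  0.76 -0.1 ]
```

>>> {"name": "send_rows", "arguments": {
  "motion": [
    [[255,-0.01,0.04,-0.1,0],[255,0,0,-0.1,0],[255,0,0,0,0],[255,0,0,0,0]]
  ]
}}

```text
t: 15.7
position: [467.6, -344.7, 68.2]
tcp_rot: [3.057, 0.723, 0.001]
ft_force: [0.8, 1.1, 2.4]
finger_gap: 15.2
```

>>> {"name": "send_rows", "arguments": {
  "motion": [
    [[180,0,0,0,0],[120,0,0,0,0],[60,0,0,0,0],[0,0,0,0,0],[0,0,0,0,0],[0,0,0,0,0],[0,0,0,0,0],[0,0,0,0,0],[0,0,0,0,0],[0,0,0,0.4,0],[0,0,0,0.8,0],[0,0,0,1,0],[0,0,0,1,0],[0,0,0,1,0],[0,0,0,0,0]]
  ]
}}

```text
t: 17.2
position: [468.9, -346.7, 198.6]
tcp_rot: [3.053, 0.72, 0.009]
ft_force: [0.6, -0.3, 0.5]
finger_gap: 84.9
```

>>> {"name": "send_rows", "arguments": {
  "motion": [
    [[0,0,0.5,0,0.5],[0,0,0.9,0,1],[0,0,0.9,0,1],[0,0,0.9,0,1],[0,0,0.9,0,1],[0,0,0.9,0,1],[0,0,0.9,0,1],[0,0,0.9,0,1],[0,0,0.45,0,1],[0,0,0,0,0],[0,0,0,0,0]]
  ]
}}

```text
t: 18.3
position: [467.0, -127.8, 193.9]
tcp_rot: [2.135, 2.305, -0.0]
ft_force: [0.3, -0.6, -0.2]
finger_gap: 85.2
```

```bash
python3 - <<'E'
from s import *
from m import *
np.set_printoptions(precision=1,suppress=True)
a,_,_=meas('top');b,_,_=meas('scene')
cv2.imwrite('pics/g.png',cv2.cvtColor(np.hstack([cv2.resize(a[170:290,370:490],(400,400),interpolation=2),cv2.resize(b[220:340,160:280],(400,400),interpolation=2)]),cv2.COLOR_RGB2BGR))
E
```

```text
t 18.3 tcp [ 467.  -127.8  193.9] yaw_y 4.38 tilt [ 0. -0. -1.] F [ 0.3 -0.6 -0.2] gap 85.2 j [-0.3   0.22  0.51  2.07 -0.14  0.89  0.36]
top brush 535 ((460.7249450683594, -348.3902587890625), (181.57334899902344, 21.784202575683594), 27.501392364501953) z [91.4 94.8 98. ]
top outline 639 ((484.517333984375, 359.4385681152344), (156.18753051757812, 190.42666625976562), 84.5180435180664) [479.5 358.9   2.3]
top box 544 ((482.97991943359375, 10.252525329589844), (49.26240158081055, 119.47459411621094), 69.2220230102539) 45.96393419187048
top spot 8 [492.1 -18.1  47.6] [492.6 -17.8  47.3]
top blue 106 [615.  -55.2] 32.32441711425781 64.10164448111398
top bottle 53 [615.6  61.5] 28.305057525634766 67.96542855772476
top cup 66 [604.9 184.4] 31.943357467651367 67.88566725773232
scene brush 354 ((463.2036437988281, -350.1828308105469), (186.03091430664062, 22.537517547607422), 26.81329917907715) z [90.3 94.  97.7]
scene outline 437 ((539.2808837890625, 353.143798828125), (159.1509246826172, 311.8926696777344), 85.38396453857422) [482.5 369.4  -3.8]
scene box 1450 ((463.5669860839844, -39.331336975097656), (145.23207092285156, 109.02381896972656), 5.165211200714111) 44.113193046043364
scene spot 105 [486.5 -35.2  45.1] [486.9 -35.7  45. ]
scene blue 174 [614.3 -58. ] 34.487300872802734 64.44334693299444
scene grey 183 [ 655.3 -204.4] 34.162899017333984 63.956010391244654
scene bottle 90 [627.5  57.6] 28.673538208007812 67.920042847356
scene cup 110 [616.4 185.8] 33.343299865722656 67.91481606605963
```

View pics/g.png

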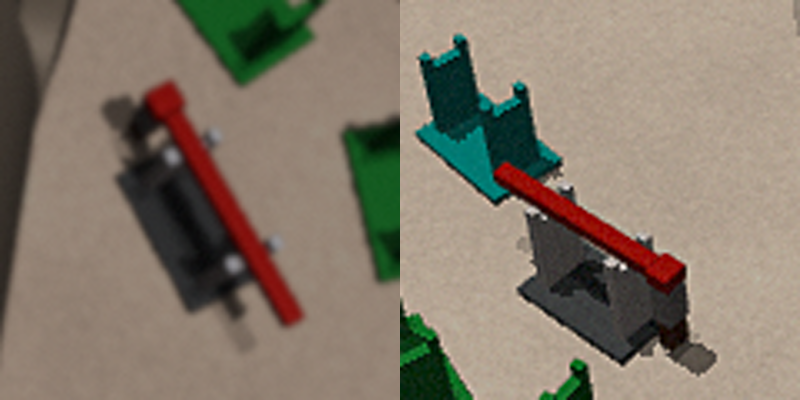

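The brush lies level in both notches, with the same pose as at the start. Now lower the open fingers behind the box's −y side.

>>> {"name": "send_rows", "arguments": {
  "motion": [
    [[0,0.05,0,-0.6,0],[0,0,0,-1,0],[0,0,0,-1,0],[0,0,0,-1,0],[0,0,0,-1,0],[0,0,0,-1,0],[0,0,0,-0.5,0],[0,0,0,0,0],[0,0,0,0,0]]
  ]
}}

```text
t: 19.3
position: [468.7, -128.3, 11.0]
tcp_rot: [2.133, 2.306, -0.001]
ft_force: [-0.3, -0.6, 0.4]
finger_gap: 85.7
```

```bash
python3 s.py
```

```text
t 19.3 tcp [ 468.7 -128.3   11. ] yaw_y 4.46 tilt [-0.    -0.001 -1.   ] F [-0.3 -0.6  0.4] gap 85.7 j [-0.14  0.54  0.34  2.17 -0.38  0.48  0.57]
```

>>> {"name": "send_rows", "arguments": {
  "motion": [
    [[0,0,0.6,0,0],[0,0,0.2,0,0],[0,0,0.2,0,0],[0,0,0.2,0,0],[0,0,0.25,0,0],[0,0,0.3,0,0],[0,0,0.4,0,0],[0,0,0.4,0,-0.1],[0,0,0.4,0,-0.1],[0,0,0.4,0,-0.1],[0,0,0.4,0,-0.1],[0,0,0.4,0,-0.1],[0,0,0.4,0,-0.1],[0,0.02,0.4,0,-0.1],[0,0.02,0.4,0,-0.1],[0,0.02,0.4,0,-0.1],[0,0.02,0.4,0,-0.1],[0,0.02,0.3,0,-0.1],[0,0.02,0.2,0,-0.1],[0,0,0,0,0]]
  ]
}}

```text
t: 21.3
position: [471.9, 73.9, 10.5]
tcp_rot: [-2.314, -2.124, 0.0]
ft_force: [-0.2, -0.6, -0.9]
finger_gap: 85.6
```

```bash
python3 - <<'E'
from s import *
from m import *
np.set_printoptions(precision=1,suppress=True)
meas('scene')
for c in ['top','scene']:
    if c=='top': p,d=snap(c)
    print([(np.array(r['point']),round(r['confidence'],2)) for r in nets.landmark_of('box',c)])
cv2.imwrite('pics/k.png',cv2.cvtColor(p,cv2.COLOR_RGB2BGR))
E
```

```text
t 21.3 tcp [471.9  73.9  10.5] yaw_y -4.91 tilt [-0.001  0.001 -1.   ] F [-0.2 -0.6 -0.9] gap 85.6 j [-0.62  0.55  0.41  2.19 -0.47  0.48  0.07]
scene brush 356 ((461.281982421875, -348.7611999511719), (186.28414916992188, 21.017383575439453), 25.312314987182617) z [90.4 94.2 97.7]
scene outline 439 ((482.8951110839844, 359.5371398925781), (164.6262969970703, 198.6769561767578), 86.10309600830078) [481.5 370.2  -0.6]
scene box 816 ((474.6978759765625, 125.71432495117188), (129.99559020996094, 144.4065704345703), 84.40281677246094) 43.81330430500023
scene spot 94 [504.3 111.6  43.8] [500.  134.   44.6]
scene blue 165 [615.8 -56.6] 34.50923538208008 64.58744227155309
scene grey 191 [ 655.4 -203. ] 34.01222610473633 65.61049818644445
scene bottle 86 [628.8  57.5] 28.14965057373047 67.97936780534457
scene cup 110 [617.1 185.1] 33.317848205566406 67.94418817820105
[(array([474.9, 137. ,  -1.4]), 0.87)]
[(array([473.6, 139.3,  -0.7]), 0.95)]
```

View pics/k.png

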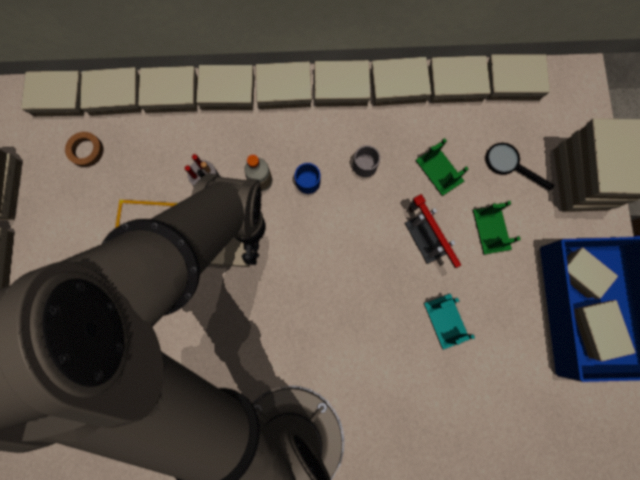

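>>> {"name": "send_rows", "arguments": {
  "motion": [
    [[0,0.02,0.2,0,-0.04],[0,0.02,0.3,0,0],[0,0.02,0.4,0,0],[0,0.02,0.4,0,0],[0,0.02,0.4,0,0],[0,0.02,0.4,0,0],[0,0.02,0.4,0,0],[0,0.02,0.4,0,0],[0,0.02,0.4,0,0],[0,0.02,0.4,0,0],[0,0.02,0.4,0,0],[0,0.02,0.4,0,0],[0,0.02,0.4,0,0],[0,0.02,0.4,0,0],[0,0.02,0.4,0,0],[0,0.02,0.3,0,0],[0,0,0.2,0,0],[0,0,0.1,0,0],[0,0,0,0,0]]
  ]
}}

```text
t: 23.4
position: [481.8, 262.1, 10.7]
tcp_rot: [-2.321, -2.116, -0.001]
ft_force: [-0.8, -0.2, -0.0]
finger_gap: 85.3
```

```bash
python3 - <<'E'
from s import *
np.set_printoptions(precision=1,suppress=True)
for c in ['top','scene']:
    snap(c)
    for n in ['box','glue_spot','outline']: print(n,[(np.array(r['point']),round(r['confidence'],2)) for r in nets.landmark_of(n,c)])
E
```

```text
t 23.4 tcp [481.8 262.1  10.7] yaw_y -5.29 tilt [ 0.     0.001 -1.   ] F [-0.8 -0.2 -0. ] gap 85.3 j [-0.96  0.63  0.45  2.03 -0.49  0.58 -0.26]
box [(array([484.5, 324.9,   1.3]), 0.76)]
glue_spot [(array([509.1, 324. ,  46.7]), 0.72)]
outline []
box [(array([482.3, 325.4,  -1.5]), 0.68), (array([617.8, 192.7,  -4. ]), 0.48)]
glue_spot [(array([509. , 328.9,  46.6]), 0.96)]
outline []
```

>>> {"name": "send_rows", "arguments": {
  "motion": [
    [[0,0.02,0.15,0,0],[0,0.02,0.25,0,0],[0,0.02,0.25,0,0],[0,0,0.2,0,0],[0,0,0.15,0,0],[0,0,0.1,0,0],[0,0,0,0,0],[0,0,-0.2,0,0],[0,0,-0.6,0,0],[0,0,-0.8,0,0],[0,0,0,0.8,0],[0,0,0,1,0],[0,0,0,1,0],[0,0,-1,1,0],[0,0,-1,1,0],[0,0,-1,1,0],[0,0,-1,1,0],[0,0,-1,0,0],[0,0,-1,0,0],[0,0,0,0,0]]
  ]
}}

```text
t: 25.8
position: [482.7, 60.3, 214.9]
tcp_rot: [-2.331, -2.106, -0.0]
ft_force: [0.6, -0.2, 0.3]
finger_gap: 85.4
```

```bash
python3 - <<'E'
from s import *
from m import *
np.set_printoptions(precision=1,suppress=True)
a,_,_=meas('top');b,_,_=meas('scene')
for n in ['box','glue_spot']: print(n,[(np.array(r['point']),round(r['confidence'],2)) for c in ['top','scene'] for r in nets.landmark_of(n,c)])
cv2.imwrite('pics/l.png',cv2.cvtColor(np.hstack([cv2.resize(a[180:300,90:210],(400,400),interpolation=2),cv2.resize(b[170:310,380:520],(400,400),interpolation=2)]),cv2.COLOR_RGB2BGR))
E
```

```text
t 25.8 tcp [482.7  60.3 214.9] yaw_y -5.8 tilt [-0.  0. -1.] F [ 0.6 -0.2  0.3] gap 85.4 j [-0.89  0.22  0.74  2.05 -0.18  0.94 -0.15]
top brush 536 ((460.67169189453125, -347.7340393066406), (182.18368530273438, 21.341617584228516), 27.102798461914062) z [91.4 94.9 98.4]
top outline 194 ((486.4048767089844, 396.7448425292969), (85.32096862792969, 190.3013153076172), 81.49783325195312) [490.7 411.    2.5]
top box 1554 ((487.0246276855469, 372.4032287597656), (79.7975845336914, 140.64439392089844), 84.16390228271484) 46.562442013384256
top spot 198 [509.4 357.2  47.5] [509.8 356.8  47. ]
top blue 171 [614.8 -55. ] 32.15612030029297 64.51995071859221
top grey 175 [ 654.5 -200.8] 32.65788650512695 65.04122123139841
top bottle 41 [609.4  51.4] 22.74343490600586 67.3525605671663
scene brush 352 ((461.75347900390625, -348.1355895996094), (186.5383758544922, 23.855756759643555), 25.562889099121094) z [90.3 93.7 97.8]
scene outline 267 ((558.9232177734375, 362.25146484375), (365.2056884765625, 147.51119995117188), 36.783573150634766) [513.3 340.7  -0.3]
scene box 1154 ((486.6130676269531, 355.7240295410156), (110.5670166015625, 146.0328369140625), 84.7845230102539) 43.59489388391602
scene spot 95 [510.9 336.9  44.2] [510.1 354.   44.3]
scene blue 172 [617.1 -56.4] 34.21320343017578 64.73214416717288
scene grey 185 [ 655.  -203.9] 33.36029815673828 64.33155096235049
scene bottle 97 [626.9  58.1] 28.674640655517578 67.90287567715491
scene cup 106 [617.  185.3] 33.3212890625 67.82315669215394
box [(array([484.5, 360.2,  -0.5]), 0.68), (array([484.4, 355. ,   0.5]), 0.57)]
glue_spot [(array([511.2, 358.1,  44. ]), 0.66), (array([507. , 362.6,  44.6]), 0.84)]
```

View pics/l.png

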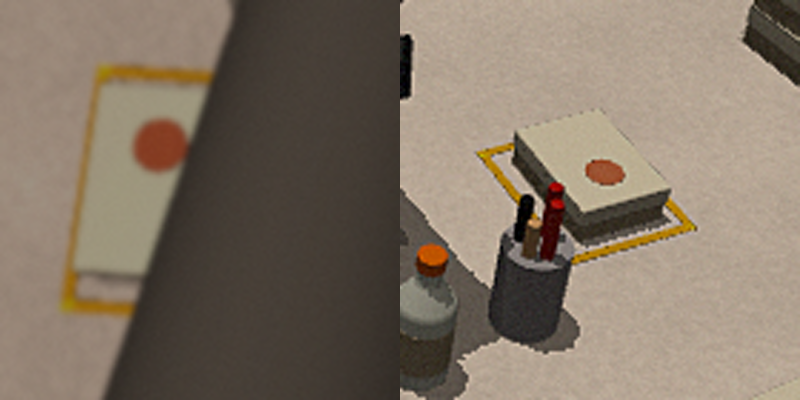

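```bash
python3 -c "
from s import *
print(env.hand_in())"
```

```text
t 26.1 tcp [483.5  67.  214.5] yaw_y -5.24 tilt [-0.  0. -1.] F [-0.6  0.3 -0.1] gap 85.3 j [-0.9   0.22  0.73  2.05 -0.18  0.94 -0.16]
the job is handed in; nothing more can be done
None
```

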